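# Raise the coater's shield window to the pointer

## Task

Push the counterweighted clear window in front of the spin coater up from beneath its lip, until the lip is level with the pointer clipped to the window's jamb, then let go and move clear: it stays where it is left. Push with the fingers only, do not pinch the lip, and leave everything else on the table where it stands.

Things in the scene. Friction and masses are not known exactly. Their poses are not given: they have to be found in the camera images.
- lip_edge (a point): Middle of the front edge of the lip at the foot of the window, at mid-thickness; 115 to 150 mm above the table at the start. Axes: x horizontal, square to the pane, into the window away from the robot (the frame is turned up to 0.25 rad either way); y along the lip to the left; z up. The space below it is free but for the dish on the table.
- pointer_tip (a point): Tip of the pointer, a fixed black plastic clip on the front of the left (+y) jamb, 16 mm high, with a bar 5 mm thick pointing 40 mm towards the lip's left end; the tip is 13 mm beyond the end of the lip and 37 mm behind its front edge. It marks the height for the middle of the lip's thickness, 195 to 300 mm above the table. Axes as lip_edge.
- window (a joint): Height of the clear window above its lowest stop, m: 0 lowest (lip 115 mm above the table), 0.215 top stop. Balanced by a counterweight: it stays where left, and takes 2 to 4.5 N (plus 6 N per m/s) to move. Pane 250 mm wide, 200 mm high above the lip; aluminium jambs 300 mm apart and a head, 550 mm high.
- lip_under (a point): Middle of the underside of the lip, 25 mm behind lip_edge and 5 mm below it; same axes. The lip is a level aluminium ledge 140 mm wide (y), 10 mm thick, with a rounded front edge, standing out 50 mm from the front of the window's frame towards the robot. It moves with the window.
- dish: Bystander, loose: shallow glass dish, 60 mm across, 14 mm high, on the table roughly below the lip. Origin at the middle of its underside.
- vial: Bystander, loose: small amber bottle, 28 mm across, 55 mm high, before the left jamb. Origin at the middle of its underside.
- slide_box: Bystander, loose: flat sample box 87 x 62 x 33 mm, left of the frame. Origin at the middle of its underside.
- beaker: Bystander, loose: small glass cup, 60 mm across, 75 mm high, right of the frame. Origin at the middle of its underside.
- tape: Bystander, loose: roll of tape lying flat, 72 mm across, 19 mm high, right of and before the frame. Origin at the middle of its underside.
- tin: Bystander, loose: round aluminium tin, 52 mm across, 30 mm high, before the right jamb. Origin at the middle of its underside.
- spatula: Bystander, loose: slim steel lab spatula lying flat, 150 mm long, left of and before the frame. Origin at the middle of its underside.

How it is judged:
By the outcome, as a careful person would: the job done as asked, in the order asked, and still so for the second after the job is handed in, with the robot touching nothing.
It also fails if it takes over 38 s, if anything falls off the work surface, if the arm or the gripper's body presses on something with over 40 N, if the wrist force passes 120 N, or if a joint passes its speed limit or range.

## Robot

A 6-joint arm with a two-finger parallel gripper is mounted at the origin on the work surface. World frame = base frame: x ahead of the robot, y to its left, z up, the work surface at z = 0. Lengths are in mm, angles in degrees, forces in N, time in s.
With the tool pointing down it reaches from about 300 to 850 mm from the base axis. Payload 4.2 kg.
Tool frame: the origin (TCP) lies midway between the tips of the shut fingers; the grasp point (between the pads) lies 19 mm behind it; x points along the fingers, z is the direction in which the jaws open and shut, and the axes are right-handed (so a half turn about x gives the same grasp; the last joint's range is limited). The gripper opens to 91 mm and grips with 3 to 60 N. Pads are 32 mm wide; open, the fingers measure 118 mm over their backs; the gripper's body (76 mm by 178 mm) begins 60 mm behind the grasp point.
Start: joints at [-70.359, 18.312, 89.639, -0, 72.044, -1.146], TCP at [204.068, -537.587, 213.976] pointing down, gripper open.
Joint ranges: [-177.97, 177.97], [-48.28, 115.42], [12.27, 149.76], [-77.06, 257.06], [2.81, 150.46], [-146.56, 146.56]. Speed limits (degrees/s): [147.25, 147.25, 180, 180, 180, 180].

## Interface

Orientations are given as [roll, pitch, yaw] about the fixed x, y, z axes, in that order (R = Rz(yaw) Ry(pitch) Rx(roll)).
In Python, from workcell import env gives the robot as it stands.
- The arm moves only by the tool send_rows, never from a script. Its argument "commands" is a list that holds one entry, the list of rows, each a list of 6 numbers: the shift along the tool's x, y, z normalised to -1 to 1, where 1 is 0.1 m, then the turn, a rotation vector about the tool's x, y, z normalised to -1 to 1, where 1 is 2 pi rad. In form: [[[x, y, z, wx, wy, wz], ...]]. A call has 1 to 20 rows; each row is the pose to reach, as a shift and turn from the pose commanded when the call began, along the tool's axes at that moment, turning the shorter way round; what a row does not reach only later rows make up. A row lasts 1/8 s, in which the tool goes at most 62.5 mm and 10.7 degrees, less where a joint would pass 70% of its speed; a pose out of reach is approached as far as the arm can. A call with a number of a shift or a turn outside -1 to 1 is refused whole. A call with a gripper value outside its range is refused whole. "jaw" is the closure, from -1 (fully open) to 1 (shut), so that 0 is half open, set as the call begins (left out, the last holds). The fingers move at their own pace and stop on an object; "force" is the grip in N (left out, the last holds). Time passes only in rows, so rows that repeat a pose let the fingers close. It gives the time, the measured TCP pose, the force and the opening at its end, in the units of the state.
- env.state(): the state, without advancing time (a new reading comes with each control period).
- env.grab_frame(name): name is "scene" or "top" or "wrist"; returns (picture, depth): 480x640x3 uint8, red, green, blue; 480x640 float32, mm along the optical axis (not along the pixel's ray), 0 where there is no reading.
- env.get_calibration(name): a dict with "mtx" (3x3 intrinsics, pixels), "camera_from_world" (4x4, takes a point from world to camera coordinates). Camera axes: x right, y up, looking along -z (the intrinsics and any distortion apply to the point x, -y, -z); pixel columns grow to the right and rows downward; lengths in mm; the calibration is good to about 2 mm. A picture is of the moment at which its call begins: read the wrist's pose just before it. get_calibration takes no time and is no camera call; for the wrist camera it gives the pose at the moment of the call.
- env.job_done(): hands the job in, once; it reports no verdict.
The state is a dict: "time_s": time; "qpos": joint angles; "qvel": joint speeds; "effort": joint torques, N m; "ee_pos": TCP position; "ee_rot": TCP orientation; "force": force on the tool from outside, world axes, zero at the start; "torque": the same for the moment, N m; "gripper_width": finger opening in mm.
Only numpy, scipy, OpenCV 4.12 (cv2) and the standard library are available. Lean on these libraries where they do the work, as an engineer would, in place of code of your own. Each camera call takes 0.05 s, during which the arm holds its last target.

## Working session

There is one attempt and no reset: what is moved stays moved. The work goes in short steps, Python scripts to look and compute and a tool call to move; the robot and the scene stay as the last step left them, time stands still between calls to the robot, and variables do not carry over. Pictures are saved under pics/ and viewed, and the job is handed in when it is done.

Besides the shell and the picture viewer there is one more tool, called after "Call:" by a JSON object that holds its "op" and its "data", one argument or row to a line. send_rows: Moves the arm, as the interface text tells. Its arguments: {"type":"object","properties":{"commands":{"type":"array","items":{"type":"array","items":{"type":"array","items":{"type":"number","minimum":-1,"maximum":1}}}},"jaw":{"type":"number"},"force":{"type":"number"}},"required":["commands"]}

```bash
mkdir -p pics; ls; python3 - <<'E'
from workcell import env
import cv2,numpy as np
print(env.state())
for n in ["scene","top"]:
    p,d=env.grab_frame(n); c=env.get_calibration(n)
    cv2.imwrite(f"pics/{n}0.png",p[:,:,::-1]); np.savez(f"{n}0.npz",p=p,d=d,**{k:np.array(v) for k,v in c.items()})
    print(n,c)
E
```

```text
pics
{'time_s': 0.0, 'qpos': array([-7.03589461e+01,  1.83516771e+01,  8.97053697e+01, -1.25207350e-03,
        7.20427398e+01, -1.14412166e+00]), 'qvel': array([ 0.01497557,  0.00713759, -0.11251944, -0.00566175, -0.15344383,
        0.01587952]), 'effort': array([-1.00174471e-03, -4.12462485e+01, -2.31980288e+01,  7.29232351e-02,
        4.57993371e-02, -1.53964934e-04]), 'ee_pos': array([ 203.89330269, -537.11067301,  213.12693083]), 'ee_rot': array([179.53935729,  89.90020623, 110.32491989]), 'force': array([-0.75394523,  0.20760722, -0.33191967]), 'torque': array([0.02334583, 0.01989174, 0.02270116]), 'gripper_width': 91.20509763625974}
scene {'mtx': array([[559.72982706,   0.        , 317.83225228],
       [  0.        , 559.72982706, 235.42268834],
       [  0.        ,   0.        ,   1.        ]]), 'camera_from_world': array([[-9.31239518e-01, -3.64043659e-01,  1.62842143e-02,
         5.84465492e+02],
       [ 2.75993004e-01, -6.75412656e-01,  6.83846186e-01,
        -2.63148726e+02],
       [-2.37951303e-01,  6.41318921e-01,  7.29444459e-01,
        -1.03384493e+03],
       [ 0.00000000e+00,  0.00000000e+00,  0.00000000e+00,
         1.00000000e+00]])}
top {'mtx': array([[607.10473781,   0.        , 317.86762145],
       [  0.        , 607.10473781, 240.57677193],
       [  0.        ,   0.        ,   1.        ]]), 'camera_from_world': array([[-9.61783245e-03, -9.99950350e-01,  2.60684920e-03,
         2.14599091e+01],
       [ 9.88181487e-01, -9.10572187e-03,  1.53017757e-01,
        -6.35447961e+02],
       [-1.52986422e-01,  4.04773926e-03,  9.88220001e-01,
        -1.31344991e+03],
       [ 0.00000000e+00,  0.00000000e+00,  0.00000000e+00,
         1.00000000e+00]])}
```

View pics/scene0.png

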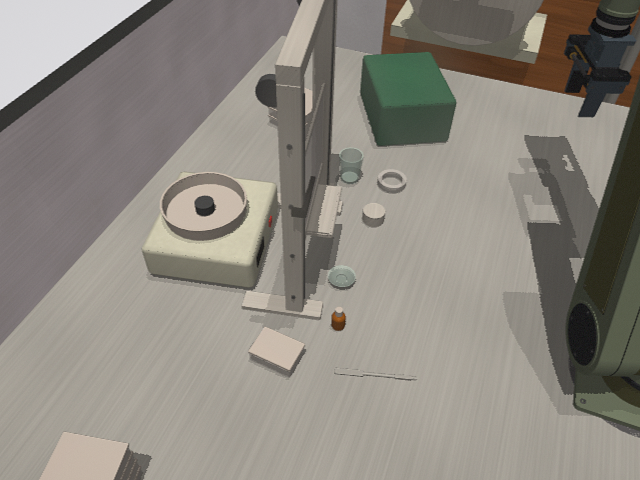

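View pics/top0.png

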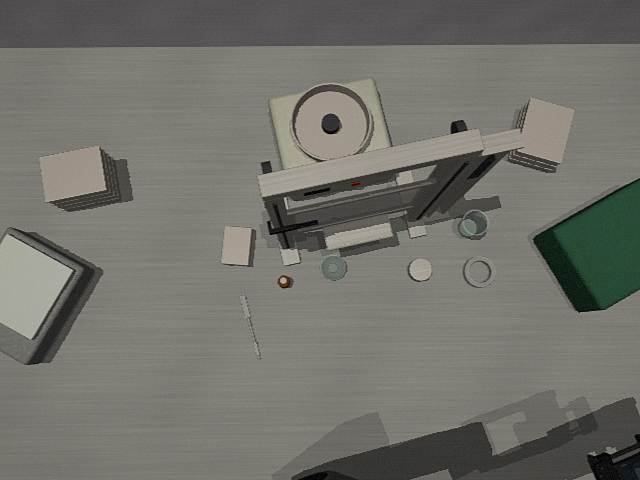

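```bash
cat > h.py <<'E'
import numpy as np
class V:
    def __init__(s,f):
        z=np.load(f); s.p,s.d,s.K,s.T=z['p'],z['d'],z['mtx'],z['camera_from_world']
    def ray(s,u,v):
        d=np.array([(u-s.K[0,2])/s.K[0,0],-(v-s.K[1,2])/s.K[1,1],-1.])
        R=s.T[:3,:3]; return -R.T@s.T[:3,3], R.T@d
    def pt(s,u,v,dep=None):
        o,d=s.ray(u,v); dep=s.d[int(round(v)),int(round(u))] if dep is None else dep
        return o+d*dep
    def onz(s,u,v,z):
        o,d=s.ray(u,v); return o+d*(z-o[2])/d[2]
    def proj(s,P):
        c=s.T[:3,:3]@np.asarray(P,float)+s.T[:3,3]
        return np.array([s.K[0,2]+s.K[0,0]*c[0]/-c[2], s.K[1,2]+s.K[1,1]*-c[1]/-c[2]])
E
python3 - <<'E'
import cv2
a=cv2.imread('pics/scene0.png')[150:300,250:450]; cv2.imwrite('pics/s_z.png',cv2.resize(a,None,fx=4,fy=4,interpolation=cv2.INTER_CUBIC))
a=cv2.imread('pics/top0.png')[150:290,240:440]; cv2.imwrite('pics/t_z.png',cv2.resize(a,None,fx=4,fy=4,interpolation=cv2.INTER_CUBIC))
E
```

```text
(no output)
```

View pics/s_z.png

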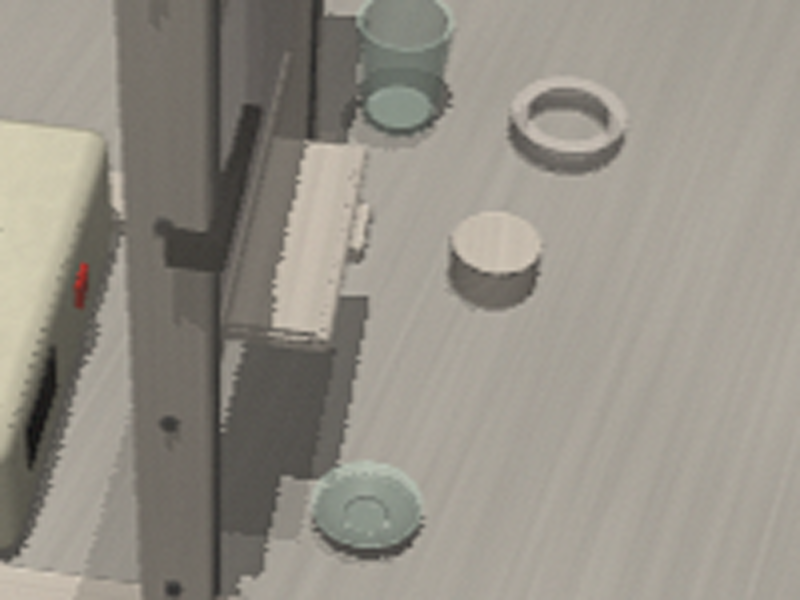

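View pics/t_z.png

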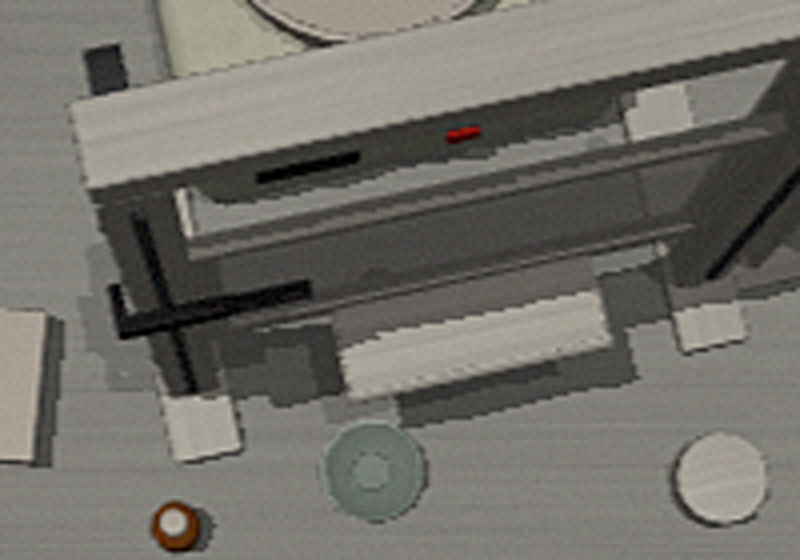

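```bash
python3 - <<'E'
from h import *
np.set_printoptions(precision=1,suppress=True)
t=V('top0.npz'); s=V('scene0.npz')
print("top lip")
for u,v in [(330,243),(331,246),(360,240),(360,243),(388,232),(390,235),(345,243),(375,238),(327,245),(328,249)]: print(u,v,t.pt(u,v))
print("top pointer")
for u,v in [(317,222),(316,222),(315,222),(312,223),(305,224),(295,226),(285,228),(275,230),(271,231)]: print(u,v,t.pt(u,v))
print("scene lip")
for u,v in [(327,190),(330,205),(325,215),(323,225),(326,229),(335,195),(338,190),(320,228),(331,234)]: print(u,v,s.pt(u,v))
print("scene ptr")
for u,v in [(294,212),(297,212),(300,212),(304,208),(308,195),(311,182),(312,178),(313,176)]: print(u,v,s.pt(u,v))
E
```

```text
top lip
330 243 [614.8  -9.3 148.9]
331 246 [608.9 -11.3 146.4]
360 240 [621.5 -72.1 142.6]
360 243 [614.9 -71.9 144.7]
388 232 [ 636.6 -130.2  150.3]
390 235 [ 631.5 -135.1  142.4]
345 243 [615.2 -40.6 144.2]
375 238 [ 624.5 -103.   148.6]
327 245 [611.9  -3.1 140.6]
328 249 [602.9  -5.  144.7]
top pointer
317 222 [631.3  17.8 299.7]
316 222 [632.6  19.6 292.6]
315 222 [632.   21.4 296.1]
312 223 [630.   27.  297.1]
305 224 [628.2  39.8 297.1]
295 226 [624.3  58.2 299.2]
285 228 [621.   76.6 298. ]
275 230 [616.3  94.5 304.2]
271 231 [615.4 102.1 299.3]
scene lip
327 190 [ 654.9 -115.6  143.8]
330 205 [633.  -74.5 145.3]
325 215 [632.7 -45.6 143.6]
323 225 [626.8 -19.1 142.7]
326 229 [616.8  -9.2 144.9]
335 195 [ 634.1 -106.8  144.6]
338 190 [ 633.9 -124.3  143.8]
320 228 [628.5  -7.2 145.1]
331 234 [603.8  -2.  143.1]
scene ptr
294 212 [631.  109.7 293.6]
297 212 [625.5 110.3 296.1]
300 212 [620.5 109.8 297.5]
304 208 [616.2 103.4 302.2]
308 195 [622.7  70.2 299.8]
311 182 [632.2  33.4 294.9]
312 178 [633.5  25.4 297. ]
313 176 [634.2  19.  296.1]
```

```bash
python3 - <<'E'
from h import *
from workcell import env
import cv2
from scipy.spatial.transform import Rotation as R
np.set_printoptions(precision=2,suppress=True)
t=V('top0.npz'); s=V('scene0.npz')
for u,v in [(327.5,249.5),(393,236)]: print('lip front',t.onz(u,v,139.5))
for w,u,v in [(s,330,236),(s,338,189)]: print('scene lip front',w.onz(u,v,139.5))
print('tip',t.onz(318,222,295.5),s.onz(313.5,176,297))
for n,u,v in [('dish',333.5,267.5),('vial',285,282),('tin',420,270)]: print(n,t.onz(u,v,10))
st=env.state(); Rt=R.from_euler('xyz',st['ee_rot'],degrees=True).as_matrix()
c=env.get_calibration('wrist'); T=c['camera_from_world']; Ti=np.linalg.inv(T)
print('tool R\n',Rt); print('cam in tool',Rt.T@(Ti[:3,3]-st['ee_pos'])); print('cam axes in tool\n',Rt.T@Ti[:3,:3]); print(c['mtx'])
p,d=env.grab_frame('wrist'); cv2.imwrite('pics/w0.png',p[:,:,::-1])
E
```

```text
lip front [602.55  -4.09 139.5 ]
lip front [ 629.85 -141.72  139.5 ]
scene lip front [604.79   0.41 139.5 ]
scene lip front [ 636.37 -131.76  139.5 ]
tip [632.06  15.91 295.5 ] [633.08  19.64 297.  ]
dish [578.84 -19.93  10.  ]
vial [546.59  91.31  10.  ]
tin [ 571.23 -218.17   10.  ]
tool R
 [[-0.    0.93  0.35]
 [ 0.    0.35 -0.93]
 [-1.    0.   -0.  ]]
cam in tool [-169.42   73.35    0.27]
cam axes in tool
 [[ 0.    0.26 -0.97]
 [ 0.    0.97  0.26]
 [ 1.   -0.    0.  ]]
[[332.92   0.   316.4 ]
 [  0.   332.92 241.05]
 [  0.     0.     1.  ]]
```

View pics/w0.png

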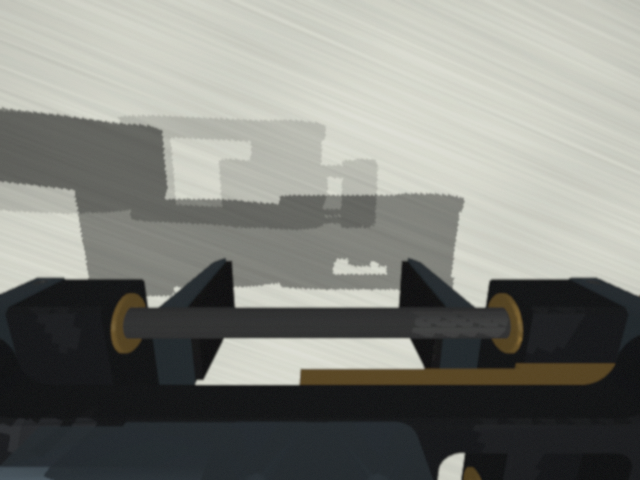

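Call:
{"op": "send_rows", "data": {
  "commands": [
    [[-0.1,0.1,0,0,0,0.025],[-0.2,0.2,0,0,0,0.05],[-0.3,0.3,0,0,0,0.075],[-0.4,0.4,0,0,0,0.1],[-0.4,0.5,0,0,0,0.125]]
  ],
  "jaw": 1,
  "force": 20
}}

```text
time_s: 0.78
ee_pos: [250.8, -520.5, 255.1]
ee_rot: [89.8, 44.8, 20.6]
force: [0.3, 0.3, -0.5]
gripper_width: 43.9
```

```bash
cat > st.py <<'E'
from workcell import env
import numpy as np
from scipy.spatial.transform import Rotation as R
np.set_printoptions(precision=2,suppress=True)
s=env.state(); print(s['time_s'],s['qpos'],s['ee_pos'],s['force'],s['gripper_width'])
print(R.from_euler('xyz',s['ee_rot'],degrees=True).as_matrix())
E
python3 st.py
```

```text
0.775 [-88.47  23.28  90.68  42.3   85.73 -30.22] [ 250.77 -520.5   255.12] [ 0.31  0.25 -0.49] 43.9283466894794
[[ 0.66  0.66  0.35]
 [ 0.25  0.25 -0.94]
 [-0.7   0.71  0.  ]]
```

Call:
{"op": "send_rows", "data": {
  "commands": [
    [[0.1,0.1,0,0,0,0.025],[0.2,0.2,0,0,0,0.05],[0.3,0.3,0,0,0,0.075],[0.4,0.4,0,0,0,0.1],[0.5,0.5,0,0,0,0.125],[0.5,0.5,0,0,0,0.125]]
  ]
}}

```text
time_s: 1.52
ee_pos: [317.2, -494.1, 251.0]
ee_rot: [90.4, -0.0, 20.8]
force: [0.1, -0.4, -0.9]
gripper_width: 0.6
```

```bash
python3 st.py
```

```text
1.525 [-90.75  39.68 102.54  72.66 103.06 -53.79] [ 317.16 -494.15  250.96] [ 0.13 -0.36 -0.89] 0.6439425298406958
[[ 0.93  0.    0.36]
 [ 0.36 -0.01 -0.93]
 [ 0.    1.   -0.01]]
```

Call:
{"op": "send_rows", "data": {
  "commands": [
    [[0.1,0,-0.2,0,-0.006,0],[0.2,0,-0.4,0,-0.012,0],[0.3,0,-0.6,0,-0.018,0],[0.4,0,-0.8,0,-0.026,0],[0.4,0,-1.0,0,-0.026,0],[0.4,0,-1.0,0,-0.026,0]]
  ]
}}

```text
time_s: 2.28
ee_pos: [318.5, -386.9, 255.0]
ee_rot: [89.8, 0.1, 11.4]
force: [-0.3, -0.2, 0.4]
gripper_width: 1.0
```

```bash
python3 st.py
```

```text
2.275 [-92.78  31.15 124.77  76.95  95.63 -66.74] [ 318.52 -386.88  255.04] [-0.33 -0.16  0.44] 0.9657552788818955
[[ 0.98  0.    0.2 ]
 [ 0.2   0.   -0.98]
 [-0.    1.    0.  ]]
```

Call:
{"op": "send_rows", "data": {
  "commands": [
    [[0.25,0,-0.1,0,0,0],[0.5,0,-0.2,0,0,0],[0.75,0,-0.4,0,0,0],[1.0,0,-0.6,0,0,0],[1.0,0,-0.8,0,0,0],[1.0,0,-0.8,0,0,0]]
  ]
}}

```text
time_s: 3.02
ee_pos: [401.3, -289.1, 254.4]
ee_rot: [89.9, 0.0, 11.5]
force: [0.3, -0.2, -0.4]
gripper_width: 0.3
```

```bash
python3 st.py
```

```text
3.025 [-80.32  27.88 136.76  88.28  90.43 -74.75] [ 401.35 -289.06  254.42] [ 0.3  -0.18 -0.45] 0.292087236746273
[[ 0.98  0.    0.2 ]
 [ 0.2   0.   -0.98]
 [-0.    1.    0.  ]]
```

Call:
{"op": "send_rows", "data": {
  "commands": [
    [[0.25,0,0,0,0,0],[0.5,0,0,0,0,0],[0.75,0,-0.1,0,0,0],[1.0,0,-0.3,0,0,0],[1.0,0,-0.5,0,0,0],[1.0,0,-0.5,0,0,0]]
  ]
}}

```text
time_s: 3.78
ee_pos: [489.6, -220.6, 254.3]
ee_rot: [89.9, -0.0, 11.4]
force: [0.3, 0.1, -0.4]
gripper_width: 0.5
```

```bash
python3 st.py
```

```text
3.775 [-62.78  27.   141.26 105.47  86.84 -78.75] [ 489.65 -220.58  254.28] [ 0.32  0.13 -0.45] 0.5125111198530446
[[ 0.98 -0.    0.2 ]
 [ 0.2   0.   -0.98]
 [ 0.    1.    0.  ]]
```

```bash
cat > fk.py <<'E'
import numpy as np
from scipy.optimize import least_squares
from scipy.spatial.transform import Rotation as R
Q=np.array([[-70.359,18.352,89.705,0,72.04,-1.14],[-88.47,23.28,90.68,42.3,85.73,-30.22],[-90.75,39.68,102.54,72.66,103.06,-53.79],[-92.78,31.15,124.77,76.95,95.63,-66.74],[-80.32,27.88,136.76,88.28,90.43,-74.75],[-62.78,27,141.26,105.47,86.84,-78.75]])
P=np.array([[203.89,-537.11,213.13],[250.77,-520.5,255.12],[317.16,-494.15,250.96],[318.52,-386.88,255.04],[401.35,-289.06,254.42],[489.65,-220.58,254.28]])
def rot(ax,a): return R.from_euler(ax,a,degrees=True).as_matrix()
def fk(q,p):
    h,a1,L2,a3,L3,d=p
    A=rot('z',q[0])@rot('y',q[1]); x=np.array([0,0,h])+rot('z',q[0])@[a1,0,0]+A@[0,0,L2]
    B=A@rot('y',q[2]); x=x+B@[a3,0,L3]
    C=B@rot('z',q[3])@rot('y',q[4])
    return x+C@[0,0,d], C[:,2], x
def fit():
    f=lambda p:np.concatenate([fk(q,p)[0]-x for q,x in zip(Q,P)])
    return least_squares(f,[230,0,400,0,470,250])
if __name__=="__main__":
    np.set_printoptions(precision=1,suppress=True)
    r=fit(); print(r.x, r.fun)
    p=r.x
    t=np.array([.98,.199,0])
    for X in [(529,-87,112),(529,-87,180),(560,-81,112),(651,-62,112),(651,-62,200),(651,-62,275),(560,-81,290)]:
        W=np.array(X)-t*p[5]
        best=None
        for q0 in ([-50,27,135,110,85,-80],[-15,30,120,170,70,-90]):
            g=lambda q:np.concatenate([fk(q,p)[0]-X,200*(fk(q,p)[1]-t)])
            s=least_squares(g,q0[:5],bounds=([-177,-48,12.3,-77,2.9],[177,115,149.7,257,150]))
            if best is None or s.cost<best.cost: best=s
        print(X,'wrist',W,best.x,'cost',best.cost)
E
python3 fk.py
```

```text
[129.8 -18.3 614.1  21.1 427.9 347.9] [-10.7  -4.3  -1.   -3.3   0.5   0.8  -0.1  -1.4   0.6   0.5   1.5   0.3
   0.5   1.3  -0.2   0.9  -1.2  -0.5]
(529, -87, 112) wrist [ 188.  -156.2  112. ] [-44.1  53.9 149.7 116.4 101.5] cost 298.39817886873175
(529, -87, 180) wrist [ 188.  -156.2  180. ] [-43.6  38.5 149.7 119.7  92.8] cost 242.95661481736468
(560, -81, 112) wrist [ 219.  -150.2  112. ] [-37.   53.5 149.7 126.  104.4] cost 88.52331619215047
(651, -62, 112) wrist [ 310.  -131.2  112. ] [-22.9  50.  142.8 144.9 100.5] cost 4.9999974926400754e-09
(651, -62, 200) wrist [ 310.  -131.2  200. ] [-22.9  35.7 141.9 145.6  88.1] cost 4.999997493725735e-09
(651, -62, 275) wrist [ 310.  -131.2  275. ] [-22.9  24.1 139.  144.4  76.1] cost 4.999997495078659e-09
(560, -81, 290) wrist [ 219.  -150.2  290. ] [-34.4  19.1 146.9 133.2  80.3] cost 4.999997496602424e-09
```

Call:
{"op": "send_rows", "data": {
  "commands": [
    [[0.1,0,0,0,0.014,0],[0.2,-0.1,-0.1,0,0.028,0],[0.4,-0.2,-0.3,0,0.043,0],[0.6,-0.3,-0.5,0,0.043,0],[0.75,-0.5,-0.7,0,0.043,0],[0.8,-0.7,-0.9,0,0.043,0],[0.8,-0.7,-1.0,0,0.043,0],[0.8,-0.7,-1.0,0,0.043,0]]
  ]
}}

```text
time_s: 4.78
ee_pos: [548.1, -107.1, 184.4]
ee_rot: [90.0, -0.0, 26.8]
force: [-0.2, -0.5, -0.1]
gripper_width: 0.2
```

```bash
python3 st.py; python3 - <<'E'
from workcell import env
import cv2,numpy as np
for n in ["wrist","scene"]:
    p,d=env.grab_frame(n); c=env.get_calibration(n)
    cv2.imwrite(f"pics/{n}1.png",p[:,:,::-1]); np.savez(f"{n}1.npz",p=p,d=d,**{k:np.array(v) for k,v in c.items()})
E
```

```text
4.775 [-47.98  38.76 139.41 105.17  89.57 -88.27] [ 548.1  -107.11  184.41] [-0.17 -0.52 -0.08] 0.20342063903481253
[[ 0.89 -0.    0.45]
 [ 0.45  0.   -0.89]
 [ 0.    1.    0.  ]]
```

View pics/wrist1.png

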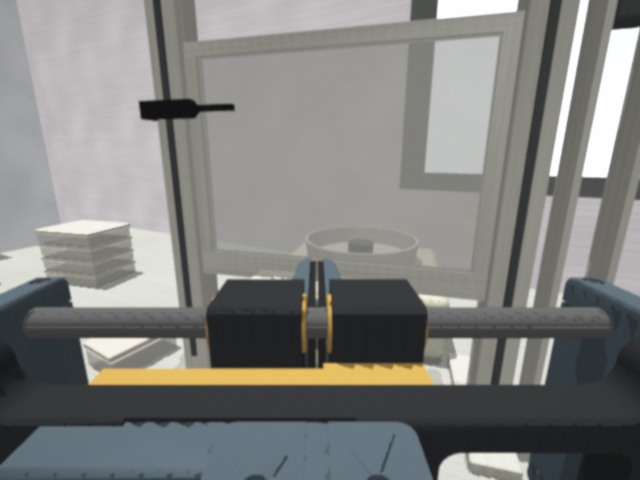

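View pics/scene1.png

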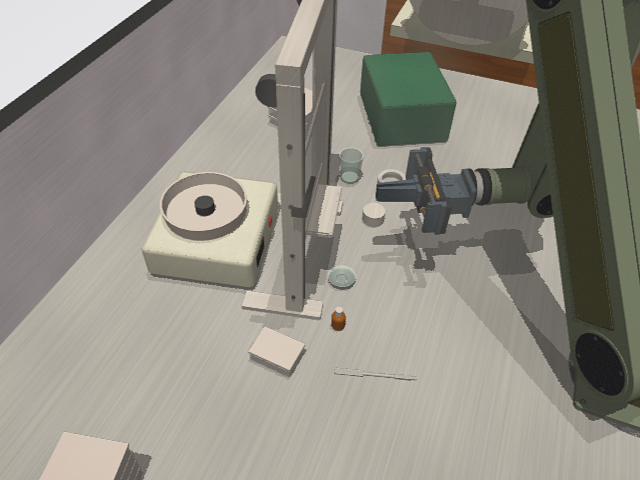

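Call:
{"op": "send_rows", "data": {
  "commands": [
    [[0,-0.2,0,0,0,0],[0,-0.4,0,0,0,0],[0,-0.6,0,0,0,0],[0,-0.78,-0.05,0,0,0],[0,-0.78,-0.05,0,0,0]]
  ]
}}

```text
time_s: 5.5
ee_pos: [545.8, -102.9, 105.5]
ee_rot: [90.0, -0.0, 26.8]
force: [-0.5, 0.1, 0.3]
gripper_width: 0.5
```

```bash
python3 st.py; python3 - <<'E'
from workcell import env
import cv2,numpy as np
from h import *
np.set_printoptions(precision=1,suppress=True)
w=V('wrist1.npz')
for u,v in [(232,105),(232,107),(228,107),(220,107),(205,108)]: print(u,v,w.pt(u,v))
o,d=w.ray(234,107); 
# intersect plane through tip (635,18) normal window x
n=np.array([.98,.199,0]); print(o+d*(n@(np.array([634,18,0])-o))/(n@d))
p,d=env.grab_frame('wrist'); c=env.get_calibration('wrist')
cv2.imwrite("pics/wrist2.png",p[:,:,::-1]); np.savez("wrist2.npz",p=p,d=d,**{k:np.array(v) for k,v in c.items()})
E
```

```text
5.5 [ -47.79   51.5   140.21  105.08   93.09 -101.28] [ 545.78 -102.91  105.52] [-0.49  0.11  0.3 ] 0.5031886556170372
[[ 0.89  0.    0.45]
 [ 0.45 -0.   -0.89]
 [ 0.    1.   -0.  ]]
232 105 [635.2  16.9 294.6]
232 107 [633.6  15.7 292.8]
228 107 [630.1  17.1 292.5]
220 107 [629.5  25.2 292.9]
205 108 [625.6  38.5 292.4]
[634.7  14.5 292.8]
```

View pics/wrist2.png

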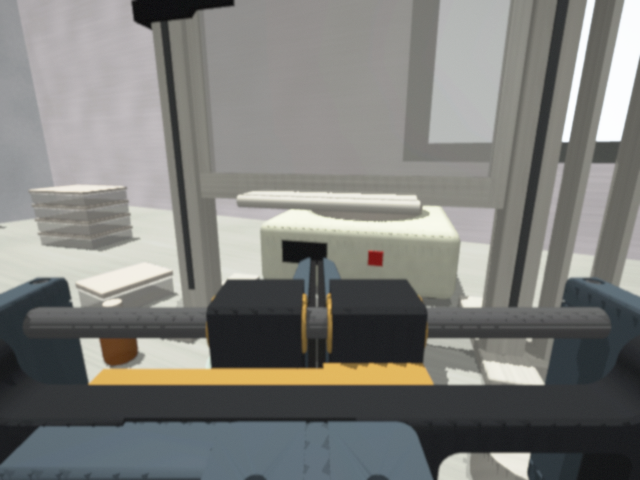

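```bash
python3 - <<'E'
import cv2,numpy as np
from h import *
np.set_printoptions(precision=1,suppress=True)
w=V('wrist2.npz')
for u in (245,280,330,380,415):
  for v in range(192,212,2):
    print(u,v,w.pt(u,v),w.p[v,u])
cv2.imwrite('pics/w2z.png',cv2.resize(w.p[170:230,220:440,::-1],None,fx=3.6,fy=3.6,interpolation=cv2.INTER_CUBIC))
E
```

```text
245 192 [646.5  23.8 141. ] [166 164 155]
245 194 [611.4  -4.3 144.4] [218 216 204]
245 196 [605.4  -9.1 143.7] [231 229 221]
245 198 [604.1 -10.1 142.4] [219 216 204]
245 200 [604.1 -10.  140.8] [175 173 163]
245 202 [602.4 -11.2 139.5] [138 137 129]
245 204 [603.2 -10.5 137.7] [124 123 116]
245 206 [602.4 -11.  136.3] [129 128 124]
245 208 [1410.7  645.4  -30.1] [177 174 175]
245 210 [1410.6  645.8  -37.9] [188 184 185]
280 192 [634.4 -23.4 144.7] [233 232 223]
280 194 [622.4 -31.2 144.7] [236 234 226]
280 196 [613.1 -37.2 144.4] [225 224 214]
280 198 [610.5 -38.8 143.3] [233 231 223]
280 200 [610.3 -38.9 141.8] [205 204 191]
280 202 [609.3 -39.5 140.4] [160 159 149]
280 204 [609.4 -39.4 138.8] [132 131 123]
280 206 [609.4 -39.3 137.3] [124 121 115]
280 208 [611.1 -38.1 135.4] [141 138 136]
280 210 [1407.4  482.5  -25.1] [186 182 184]
330 192 [654.2 -61.1 144.6] [197 196 184]
330 194 [641.6 -66.9 144.5] [238 236 227]
330 196 [627.5 -73.4 144.9] [229 228 220]
330 198 [622.3 -75.8 144.1] [223 221 210]
330 200 [619.  -77.3 143.1] [235 233 224]
330 202 [618.  -77.7 141.7] [205 203 190]
[... 365 characters left out ...]
2.6  144.1] [232 230 222]
380 202 [ 627.4 -112.8  142.8] [234 232 223]
380 204 [ 626.3 -113.2  141.5] [202 200 188]
380 206 [ 625.1 -113.6  140.3] [161 161 151]
380 208 [ 624.3 -114.   139. ] [132 131 124]
380 210 [ 625.5 -113.7  137.3] [122 121 115]
415 192 [ 678.6 -127.4  145.5] [140 140 131]
415 194 [ 672.3 -128.7  144.6] [163 161 151]
415 196 [ 658.9 -131.2  144.6] [223 222 211]
415 198 [ 646.1 -133.7  144.7] [232 230 221]
415 200 [ 636.3 -135.6  144.5] [224 222 212]
415 202 [ 633.  -136.3  143.6] [237 235 226]
415 204 [ 630.6 -136.8  142.5] [225 223 212]
415 206 [ 630.5 -137.   141.2] [189 187 177]
415 208 [ 630.6 -137.   139.8] [151 150 142]
415 210 [ 630.7 -137.1  138.3] [130 130 122]
```

View pics/w2z.png

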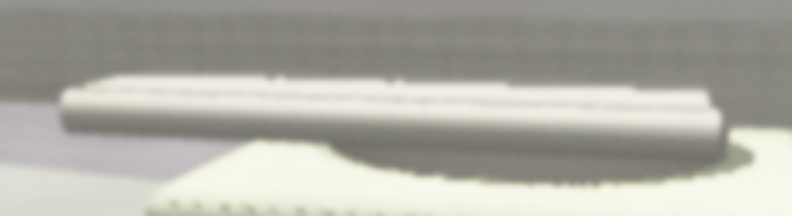

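```bash
python3 - <<'E'
import cv2,numpy as np
from h import *
np.set_printoptions(precision=1,suppress=True)
w=V('wrist1.npz')
for u in (208,215,222,228,232):
  print(u,[(v,int(w.p[v,u].mean()),w.pt(u,v)) if w.p[v,u].mean()<80 else (v,int(w.p[v,u].mean())) for v in range(101,114)])
E
```

```text
208 [(101, 150), (102, 146), (103, 129), (104, 95), (105, 57, array([627.4,  36.5, 294.9])), (106, 27, array([627.9,  37.1, 294.2])), (107, 19, array([626.4,  35.7, 293.1])), (108, 19, array([626.2,  35.7, 292.3])), (109, 25, array([627.4,  36.9, 291.7])), (110, 51, array([626.8,  36.4, 290.8])), (111, 92), (112, 127), (113, 145)]
215 [(101, 150), (102, 142), (103, 120), (104, 83), (105, 43, array([628.4,  29.6, 294.6])), (106, 23, array([627.4,  28.8, 293.6])), (107, 22, array([629. ,  30.4, 293.1])), (108, 16, array([628. ,  29.5, 292.1])), (109, 30, array([628.5,  30. , 291.4])), (110, 64, array([628.8,  30.4, 290.7])), (111, 108), (112, 139), (113, 150)]
222 [(101, 148), (102, 141), (103, 114), (104, 71, array([629.7,  23. , 295.1])), (105, 34, array([629.7,  23. , 294.3])), (106, 23, array([630.5,  23.9, 293.7])), (107, 19, array([630.5,  24. , 292.9])), (108, 23, array([629.4,  23. , 291.9])), (109, 32, array([629.2,  23. , 291.1])), (110, 69, array([630.1,  23.8, 290.5])), (111, 112), (112, 140), (113, 151)]
228 [(101, 149), (102, 138), (103, 108), (104, 65, array([630.8,  17.4, 294.9])), (105, 30, array([630.3,  17.1, 294.1])), (106, 19, array([632.2,  18.8, 293.6])), (107, 19, array([630.1,  17.1, 292.5])), (108, 23, array([631.2,  18.1, 291.9])), (109, 41, array([631.2,  18.2, 291.1])), (110, 80), (111, 119), (112, 142), (113, 150)]
232 [(101, 151), (102, 143), (103, 121), (104, 82), (105, 45, array([635.2,  16.9, 294.6])), (106, 27, array([ 396.8, -184.3,  255.4])), (107, 23, array([633.6,  15.7, 292.8])), (108, 24, array([633.4,  15.7, 292. ])), (109, 43, array([635.6,  17.6, 291.5])), (110, 81), (111, 119), (112, 142), (113, 150)]
```

Call:
{"op": "send_rows", "data": {
  "commands": [
    [[0.2,0,0,0,0,0],[0.4,0,0.05,0,0,0],[0.6,0,0.1,0,0,0],[0.8,0,0.1,0,0,0],[1.0,0,0.1,0,0,0],[1.0,0,0.1,0,0,0]]
  ]
}}

```text
time_s: 6.3
ee_pos: [639.8, -64.9, 107.9]
ee_rot: [89.8, -0.1, 27.0]
force: [-0.1, 0.2, 0.8]
gripper_width: 0.6
```

```bash
python3 st.py; python3 - <<'E'
from workcell import env
import cv2,numpy as np
for n in ["wrist","scene"]:
    p,d=env.grab_frame(n); c=env.get_calibration(n)
    cv2.imwrite(f"pics/{n}3.png",p[:,:,::-1]); np.savez(f"{n}3.npz",p=p,d=d,**{k:np.array(v) for k,v in c.items()})
a=cv2.imread('pics/scene3.png')[130:310,240:480]; cv2.imwrite('pics/s3z.png',cv2.resize(a,None,fx=3.3,fy=3.3))
E
```

```text
6.3 [-34.15  49.84 133.36 118.81  91.68 -92.98] [639.77 -64.9  107.85] [-0.08  0.15  0.82] 0.5504969314052107
[[ 0.89 -0.    0.45]
 [ 0.45  0.   -0.89]
 [ 0.    1.    0.  ]]
```

View pics/wrist3.png

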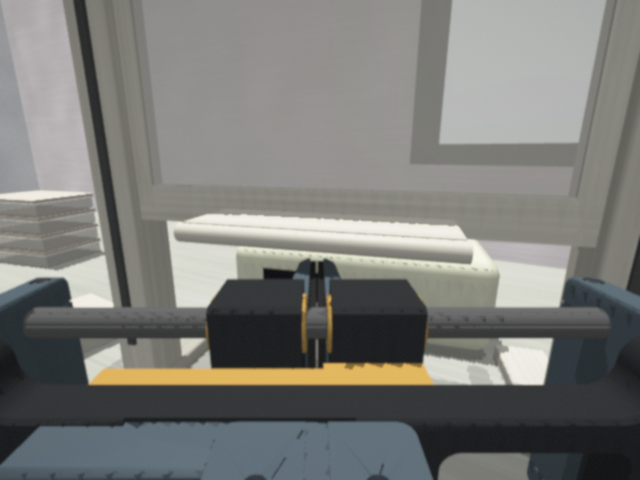

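View pics/s3z.png

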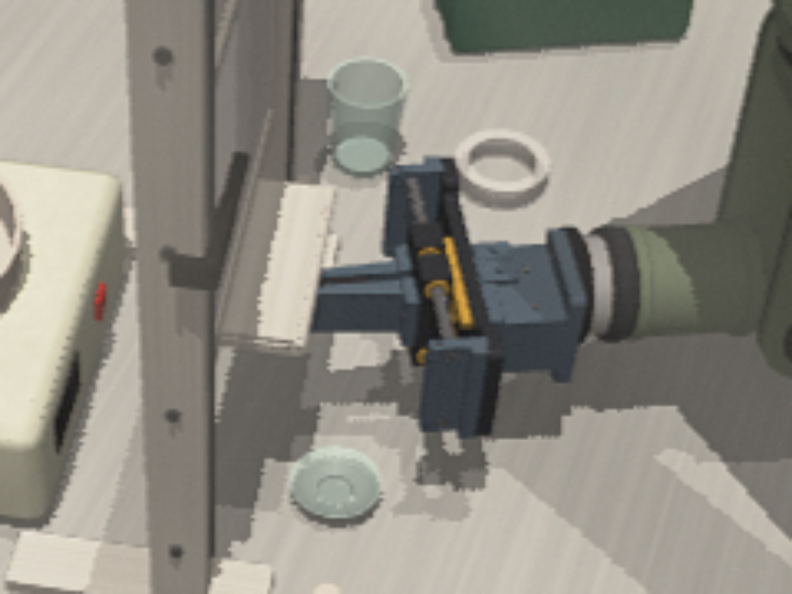

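Call:
{"op": "send_rows", "data": {
  "commands": [
    [[0,0.05,0,0,0,0],[0,0.1,0,0,0,0],[0,0.15,0,0,0,0],[0,0.2,0,0,0,0],[0,0.25,0,0,0,0],[0,0.3,0,0,0,0],[0,0.36,0,0,0,0],[0,0.42,0,0,0,0],[0,0.48,0,0,0,0],[0,0.54,0,0,0,0],[0,0.6,0,0,0,0],[0,0.6,0,0,0,0]]
  ]
}}

```text
time_s: 7.9
ee_pos: [639.1, -64.9, 167.5]
ee_rot: [89.9, -0.2, 27.0]
force: [-0.4, 0.8, 1.1]
gripper_width: 0.4
```

```bash
cat > snap.py <<'E'
import sys,cv2,numpy as np
from workcell import env
k=sys.argv[1]
for n in sys.argv[2:]:
    c=env.get_calibration(n); p,d=env.grab_frame(n)
    cv2.imwrite(f"pics/{n}{k}.png",p[:,:,::-1]); np.savez(f"{n}{k}.npz",p=p,d=d,**{a:np.array(v) for a,v in c.items()})
E
python3 st.py; python3 snap.py 4 wrist scene
```

```text
7.9 [-34.21  41.41 133.51 118.73  87.71 -85.64] [639.11 -64.91 167.45] [-0.4   0.76  1.07] 0.3791305224882274
[[ 0.89 -0.    0.45]
 [ 0.45  0.   -0.89]
 [ 0.    1.    0.  ]]
```

View pics/wrist4.png

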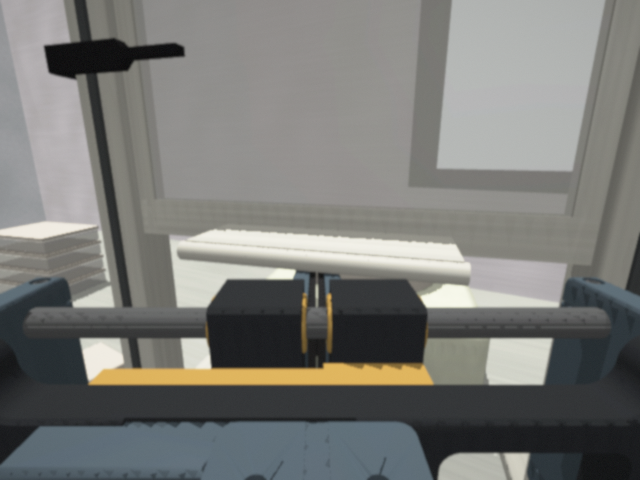

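```bash
cat > m.py <<'E'
import sys
from h import *
np.set_printoptions(precision=1,suppress=True)
w=V(sys.argv[1])
# cloud within lip footprint
v,u=np.mgrid[0:480,0:640]; d=w.d
X=np.stack([(u-w.K[0,2])/w.K[0,0],-(v-w.K[1,2])/w.K[1,1],-np.ones_like(d)],-1)*d[...,None]
W=(X-w.T[:3,3])@w.T[:3,:3]
a=np.radians(12.6); ex=np.array([np.cos(a),np.sin(a)]); ey=np.array([-np.sin(a),np.cos(a)])
rel=W[...,:2]-[616.5,-70]; lx=rel@ex; ly=rel@ey
m=(d>0)&(lx>8)&(lx<28)&(abs(ly)<60)&(W[...,2]>130)&(W[...,2]<330)
z=W[...,2][m]; zt=np.median(z[z>np.median(z)-3]); print('lip top',zt,m.sum(),'mid',zt-5)
f=(d>0)&(lx>-6)&(lx<5)&(abs(ly)<66)&(W[...,2]>130)&(W[...,2]<330)&(abs(W[...,2]-zt+5)<9)
print('front face z range',np.percentile(W[...,2][f],[1,50,99]), f.sum(),'front lx',np.percentile(lx[f],[2,20]))
b=(w.p.mean(-1)<70)&(d>0)&(lx>20)&(lx<50)&(ly>80)&(ly<125)&(W[...,2]>180)&(W[...,2]<310)
for lo in range(82,122,5):
    k=b&(ly>=lo)&(ly<lo+5)
    if k.sum()>3: print('ptr ly',lo,'z',W[...,2][k].min(),W[...,2][k].max(),'mid',(W[...,2][k].min()+W[...,2][k].max())/2,'lx',np.median(lx[k]),k.sum())
E
for f in wrist1 wrist2 wrist3 wrist4 scene0 scene4; do echo $f; python3 m.py $f.npz; done
```

```text
wrist1
lip top 143.9536502202852 30 mid 138.9536502202852
front face z range [135.2 141.1 144.3] 26 front lx [-1.6 -0.8]
ptr ly 82 z 290.9689790729986 295.09415694726084 mid 293.0315680101297 lx 33.25998596288205 28
ptr ly 87 z 290.42387636751727 295.1850509095659 mid 292.8044636385416 lx 33.371094344604714 33
ptr ly 92 z 290.45159111680636 294.5741441175257 mid 292.512867617166 lx 33.1527795717437 31
ptr ly 97 z 290.63492269852406 294.8521277931372 mid 292.7435252458306 lx 33.2767052039473 31
ptr ly 102 z 290.70862661211294 295.0604955479928 mid 292.8845610800529 lx 33.32112700995641 32
ptr ly 107 z 290.23166361939076 295.1381581041014 mid 292.68491086174606 lx 33.5922062125807 37
ptr ly 112 z 288.7432255615773 297.13427613431156 mid 292.93875084794445 lx 33.61826247169913 50
ptr ly 117 z 285.54177349300426 300.40638591501977 mid 292.974079704012 lx 33.85104689532833 115
wrist2
lip top 144.6342734262314 466 mid 139.6342734262314
front face z range [134.5 140.2 144.7] 2377 front lx [-1.9 -0.8]
ptr ly 82 z 290.4251959951082 293.0845759567256 mid 291.75488597591686 lx 33.64742184927908
[... 2772 characters left out ...]
8525953883029 lx 37.90556853998195 5
ptr ly 87 z 294.0538082334684 297.33593444574973 mid 295.69487133960905 lx 35.78805228243961 8
ptr ly 92 z 295.37577884760714 297.1977977091964 mid 296.2867882784018 lx 38.001722711759726 9
ptr ly 97 z 292.51660123958555 296.9339030140464 mid 294.725252126816 lx 35.811359208461674 7
ptr ly 102 z 294.8490287768941 297.57288031348514 mid 296.2109545451896 lx 38.083495906133194 9
ptr ly 107 z 294.7352867538558 298.3890848854536 mid 296.5621858196547 lx 35.87063122668725 7
ptr ly 112 z 293.9823148993589 299.2520209287961 mid 296.6171679140775 lx 36.81029663871514 9
ptr ly 117 z 292.4515148741231 297.93658564640697 mid 295.19405026026504 lx 34.25744290842643 4
```

Call:
{"op": "send_rows", "data": {
  "commands": [
    [[0,0.06,0,0,0,0],[0,0.12,0,0,0,0],[0,0.18,0,0,0,0],[0,0.24,0,0,0,0],[0,0.3,0,0,0,0],[0,0.36,0,0,0,0],[0,0.42,0,0,0,0],[0,0.48,0,0,0,0],[0,0.54,0,0,0,0],[0,0.6,0,0,0,0],[0,0.66,0,0,0,0],[0,0.72,0,0,0,0],[0,0.78,0,0,0,0],[0,0.84,0,0,0,0],[0,0.88,0,0,0,0],[0,0.91,0,0,0,0],[0,0.93,0,0,0,0],[0,0.93,0,0,0,0]]
  ]
}}

```text
time_s: 10.25
ee_pos: [639.3, -65.6, 259.4]
ee_rot: [90.0, -0.1, 26.9]
force: [-1.0, 1.4, -2.7]
gripper_width: -0.0
```

```bash
python3 st.py; python3 snap.py 5 wrist scene; for f in wrist5 scene5; do python3 m.py $f.npz; done
```

```text
10.25 [-34.23  28.68 131.27 117.42  80.52 -72.31] [639.33 -65.65 259.41] [-0.98  1.41 -2.71] -0.0059744686635668925
[[ 0.89 -0.    0.45]
 [ 0.45 -0.   -0.89]
 [ 0.    1.    0.  ]]
lip top 285.7096975866057 2393 mid 280.7096975866057
front face z range [273.8 281.8 285.9] 6323 front lx [-2.5 -0.8]
ptr ly 82 z 290.89153772896805 295.64723494191145 mid 293.2693863354398 lx 33.42371908562342 66
ptr ly 87 z 291.181823307199 295.6028420519207 mid 293.39233267955984 lx 33.402832514114806 67
ptr ly 92 z 291.0736416104924 295.5974399308753 mid 293.33554077068385 lx 33.25040775144759 67
ptr ly 97 z 291.4877284901909 295.6497518378243 mid 293.5687401640076 lx 33.32433374405636 64
ptr ly 102 z 291.08317856012536 295.5607185219601 mid 293.32194854104273 lx 33.57785894030935 61
ptr ly 107 z 290.8782059218261 295.4415492125857 mid 293.1598775672059 lx 33.57283547131824 62
ptr ly 112 z 289.36006125032884 297.3238450103508 mid 293.3419531303398 lx 33.74835044109735 95
ptr ly 117 z 285.5013576972474 300.8918013599121 mid 293.1965795285797 lx 34.04420936958299 218
lip top 286.3480083075674 445 mid 281.3480083075674
front face z range [273.  284.3 288.1] 177 front lx [-5.3 -0. ]
ptr ly 82 z 292.9086508475351 296.1271857432425 mid 294.51791829538877 lx 38.32795470904048 6
ptr ly 87 z 293.19584331063044 297.35368260057993 mid 295.2747629556052 lx 35.61518934648586 8
ptr ly 92 z 294.8451805786921 297.8605883300132 mid 296.35288445435265 lx 37.31101370549394 8
ptr ly 97 z 293.2501020414975 298.7189303489422 mid 295.98451619521984 lx 36.538545234430494 8
ptr ly 102 z 295.06062005569487 297.85648490037653 mid 296.4585524780357 lx 36.32893387299852 7
ptr ly 107 z 295.06560925357275 298.3542844166969 mid 296.7099468351348 lx 37.45438545860336 10
ptr ly 112 z 295.7195651121596 297.66008952802656 mid 296.68982732009306 lx 36.61128189320405 6
ptr ly 117 z 292.1733044681842 298.9373866970604 mid 295.5553455826223 lx 34.279210262750475 5
```

View pics/wrist5.png

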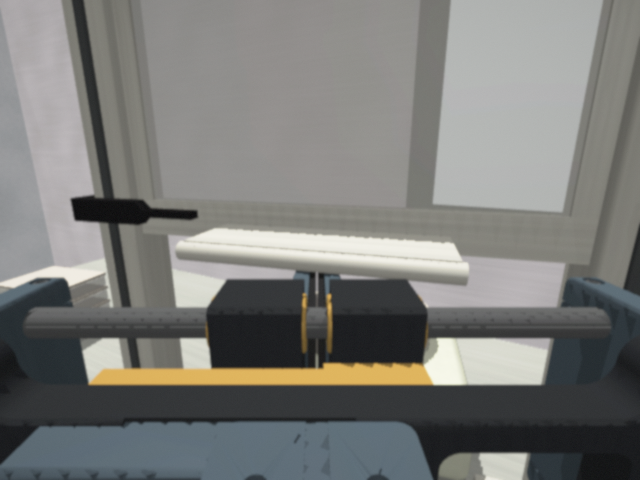

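Call:
{"op": "send_rows", "data": {
  "commands": [
    [[0,0.03,0,0,0,0],[0,0.06,0,0,0,0],[0,0.08,0,0,0,0],[0,0.1,0,0,0,0],[0,0.11,0,0,0,0],[0,0.11,0,0,0,0],[0,0.11,0,0,0,0]]
  ]
}}

```text
time_s: 11.22
ee_pos: [639.2, -65.5, 270.3]
ee_rot: [90.0, -0.1, 26.9]
force: [0.7, -0.5, -2.7]
gripper_width: 0.3
```

```bash
python3 st.py; python3 snap.py 6 wrist scene; for f in wrist6 scene6; do python3 m.py $f.npz|head -6; done
python3 - <<'E'
from h import *
np.set_printoptions(precision=1,suppress=True)
w=V('wrist6.npz')
for u in (195,230,400,440):
  print(u,[(v,int(w.p[v,u].mean()),w.pt(u,v)[2].round(1)) for v in range(225,290,2)if w.d[v,u]<600 and w.d[v,u]>0])
E
```

```text
11.225 [-34.23  27.27 130.84 117.12  79.68 -70.63] [639.22 -65.53 270.34] [ 0.71 -0.46 -2.72] 0.33487681971369815
[[ 0.89 -0.    0.45]
 [ 0.45 -0.   -0.89]
 [ 0.    1.    0.  ]]
lip top 296.6294584681193 2383 mid 291.6294584681193
front face z range [284.8 292.7 296.8] 6306 front lx [-2.4 -0.8]
ptr ly 82 z 291.536361495373 295.6781975702622 mid 293.60727953281764 lx 33.47537857287044 63
ptr ly 87 z 291.42832730680595 295.65792416954105 mid 293.5431257381735 lx 33.31365379749488 64
ptr ly 92 z 291.6830883142252 295.66724432680667 mid 293.6751663205159 lx 33.45146195909728 66
ptr ly 97 z 290.64124591574995 295.5702253523235 mid 293.1057356340367 lx 33.645017854006866 62
lip top 297.29097219358084 453 mid 292.29097219358084
front face z range [283.7 295.2 299.1] 175 front lx [-5.5  0. ]
ptr ly 87 z 294.51822106097626 297.63726022108557 mid 296.0777406410309 lx 35.70565955328813 9
ptr ly 92 z 293.9982800898574 298.7325160323813 mid 296.3653980611193 lx 36.71860764595689 9
ptr ly 97 z 294.1116317783192 296.99427778470135 mid 295.55295478151027 lx 36.78121668229156 8
ptr ly 102 z 294.14217
[... 2663 characters left out ...]
p.float64(296.3)), (241, 163, np.float64(296.8)), (243, 227, np.float64(296.6)), (245, 235, np.float64(296.2)), (247, 234, np.float64(296.6)), (249, 235, np.float64(296.5)), (251, 236, np.float64(296.4)), (253, 236, np.float64(296.6)), (255, 233, np.float64(296.8)), (257, 230, np.float64(296.9)), (259, 211, np.float64(296.9)), (261, 214, np.float64(296.6)), (263, 235, np.float64(295.4)), (265, 234, np.float64(294.8)), (267, 222, np.float64(294.4)), (269, 204, np.float64(293.8)), (271, 187, np.float64(292.9)), (273, 162, np.float64(292.5)), (275, 137, np.float64(291.2)), (277, 124, np.float64(290.5)), (279, 120, np.float64(289.9)), (281, 115, np.float64(288.5)), (283, 143, np.float64(287.4))]
```

Call:
{"op": "send_rows", "data": {
  "commands": [
    [[0,0.01,0,0,0,0],[0,0.015,0,0,0,0],[0,0.015,0,0,0,0],[0,0.015,0,0,0,0]]
  ]
}}

```text
time_s: 11.82
ee_pos: [639.1, -65.3, 271.3]
ee_rot: [90.0, 0.0, 26.9]
force: [-0.8, -2.1, -4.0]
gripper_width: 0.7
```

```bash
python3 st.py; python3 snap.py 7 wrist scene; for f in wrist7 scene7; do python3 m.py $f.npz|head -8; done
```

```text
11.825 [-34.23  27.08 130.8  117.05  79.51 -70.4 ] [639.08 -65.32 271.29] [-0.76 -2.09 -3.95] 0.70817807054539
[[ 0.89  0.    0.45]
 [ 0.45  0.   -0.89]
 [-0.    1.   -0.  ]]
lip top 297.5853178666414 2407 mid 292.5853178666414
front face z range [285.7 293.7 297.8] 6300 front lx [-2.2 -0.8]
ptr ly 82 z 291.8294748324013 295.63513515150186 mid 293.73230499195154 lx 33.69760070256221 59
ptr ly 87 z 291.6184390854103 295.87117344473074 mid 293.7448062650705 lx 33.53923385195753 68
ptr ly 92 z 291.32282128423697 295.71896072001533 mid 293.5208910021262 lx 33.41842288202809 58
ptr ly 97 z 290.9575582608013 295.8109129099665 mid 293.38423558538386 lx 33.53157648667605 65
ptr ly 102 z 290.72915282797925 295.7135006552864 mid 293.2213267416328 lx 33.47019020933266 70
ptr ly 107 z 290.4880500769248 295.7662880684773 mid 293.12716907270107 lx 33.58110973444138 65
lip top 298.19311974903934 451 mid 293.19311974903934
front face z range [284.9 296.2 299.9] 173 front lx [-5.4 -0.1]
ptr ly 82 z 295.10014780978565 296.6574689124909 mid 295.8788083611383 lx 37.900844293251616 5
ptr ly 87 z 294.75924809492705 295.86932279855347 mid 295.31428544674026 lx 35.94861158160773 7
ptr ly 92 z 294.64879249147015 297.95293041905603 mid 296.3008614552631 lx 36.818647030314054 8
ptr ly 97 z 293.75151087123396 298.3227386532954 mid 296.0371247622647 lx 36.12675058645765 11
ptr ly 102 z 293.47712227485425 297.82172463548767 mid 295.64942345517096 lx 36.84674008344782 9
ptr ly 107 z 295.2792486719668 296.6504537182865 mid 295.96485119512664 lx 36.666089325148725 6
```

Call:
{"op": "send_rows", "data": {
  "commands": [
    [[0,-0.05,0,0,0,0],[0,-0.15,0,0,0,0],[0,-0.3,0,0,0,0],[0,-0.45,0,0,0,0],[0,-0.5,0,0,0,0],[0,-0.5,0,0,0,0]]
  ]
}}

```text
time_s: 12.68
ee_pos: [639.2, -65.3, 221.2]
ee_rot: [90.0, -0.0, 26.9]
force: [0.1, 0.7, -0.5]
gripper_width: 0.1
```

```bash
python3 st.py; python3 snap.py 8 wrist scene; for f in wrist8 scene8; do python3 m.py $f.npz|head -8; done
python3 - <<'E'
import cv2
a=cv2.imread('pics/wrist8.png')[120:270,20:500]; cv2.imwrite('pics/w8z.png',cv2.resize(a,(800,250),interpolation=cv2.INTER_CUBIC))
from h import *
np.set_printoptions(precision=1,suppress=True)
w=V('wrist8.npz'); print('cam z',np.linalg.inv(w.T)[2,3])
E
```

```text
12.675 [-34.22  33.78 132.53 118.17  83.45 -77.91] [639.23 -65.32 221.2 ] [ 0.08  0.75 -0.46] 0.09280646998499148
[[ 0.89  0.    0.45]
 [ 0.45 -0.   -0.89]
 [ 0.    1.   -0.  ]]
lip top 236.88222047647366 329 mid 231.88222047647366
front face z range [235.1 237.  237.6] 353 front lx [-5.7 -3.6]
ptr ly 92 z 291.37023194670456 295.3596634372299 mid 293.36494769196725 lx 33.285508378017425 27
ptr ly 97 z 291.3723771649405 295.3891902307218 mid 293.38078369783113 lx 33.24303955520995 48
ptr ly 102 z 291.37300108301963 295.3884115202991 mid 293.38070630165936 lx 33.223494933419246 49
ptr ly 107 z 290.79278223927207 295.43422572104294 mid 293.1135039801575 lx 33.34804830839163 57
ptr ly 112 z 288.38871545051944 296.7475595123795 mid 292.56813748144947 lx 33.95434704111284 102
ptr ly 117 z 285.3266823701637 300.90253416564946 mid 293.1146082679066 lx 34.04512730748779 258
lip top 298.3330134567858 560 mid 293.3330134567858
front face z range [292.8 296.8 300.1] 140 front lx [-0.   0.9]
ptr ly 82 z 294.8456178736837 296.13255060056935 mid 295.4890842371265 lx 37.24044988417555 4
ptr ly 87 z 294.174291529916 298.81357139502416 mid 296.4939314624701 lx 37.04051505476879 9
ptr ly 92 z 294.25762615691303 298.223217184531 mid 296.240421670722 lx 36.517855686502635 7
ptr ly 97 z 293.3897292747065 298.2961247903319 mid 295.8429270325192 lx 35.649312988737115 11
ptr ly 102 z 295.34725107164553 296.63806284029397 mid 295.9926569559698 lx 37.68927868667602 6
ptr ly 107 z 293.6222591186639 297.6304657640918 mid 295.62636244137786 lx 37.75837218664067 7
cam z 292.08314111070104
```

View pics/w8z.png

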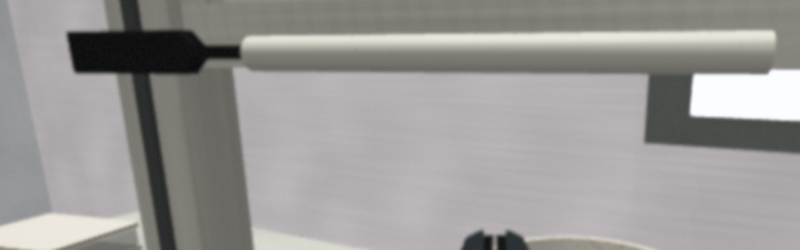

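```bash
python3 - <<'E'
from h import *
np.set_printoptions(precision=2,suppress=True)
w=V('wrist8.npz'); g=w.p.mean(-1)
for u in (146,150,154,158,170,180,200,230,300,400):
  c=g[:,u]; print(u,[int(x) for x in c[134:168]])
a=np.radians(12.6); ex=np.array([np.cos(a),np.sin(a),0])
def z(u,v,lx):
    o,d=w.ray(u,v); P0=np.array([616.5,-70,0])+lx*ex
    return (o+d*(ex@(P0-o))/(ex@d))[2]
for u,v in [(150,148),(150,154)]: print(z(u,v,34))
for v in range(138,166,2): print(v,'ptr plane',z(152,v,34),'lip L',z(170,v,0),'lip mid u=300',z(300,v,0),w.pt(170,v),w.pt(300,v))
E
```

```text
146 [128, 128, 128, 128, 129, 129, 128, 127, 124, 124, 123, 120, 101, 70, 38, 21, 16, 13, 16, 23, 41, 75, 103, 119, 124, 122, 115, 105, 102, 101, 101, 101, 101, 102]
150 [127, 126, 128, 128, 129, 128, 128, 126, 126, 124, 125, 119, 102, 71, 35, 18, 16, 17, 17, 20, 42, 76, 104, 120, 123, 121, 115, 107, 103, 104, 104, 104, 103, 103]
154 [125, 125, 127, 125, 129, 128, 127, 128, 125, 125, 125, 121, 102, 70, 36, 20, 18, 15, 15, 19, 43, 75, 105, 119, 123, 120, 113, 103, 100, 99, 99, 99, 101, 100]
158 [126, 125, 127, 127, 127, 128, 127, 125, 125, 122, 124, 119, 99, 70, 37, 19, 18, 16, 17, 20, 42, 77, 104, 118, 123, 123, 118, 115, 110, 108, 105, 105, 105, 104]
170 [125, 125, 126, 126, 128, 130, 142, 174, 206, 219, 216, 208, 198, 184, 171, 158, 143, 132, 124, 121, 118, 116, 114, 112, 108, 107, 110, 124, 149, 169, 178, 179, 177, 178]
180 [122, 122, 123, 123, 125, 129, 143, 177, 208, 218, 216, 208, 197, 185, 171, 157, 145, 132, 125, 121, 119, 117, 114, 113, 110, 107, 105, 109, 128, 154, 172, 177, 178, 178]
200 [124, 124, 123, 125, 126, 128, 147, 187, 218, 221, 216, 207, 195, 183, 170, 156, 144, 
[... 1840 characters left out ...]
615.07 -70.15 291.47]
156 ptr plane 290.2127575378251 lip L 290.5832955832297 lip mid u=300 290.631373630041 [602.1   -6.49 290.59] [616.88 -69.11 290.63]
158 ptr plane 289.048542456469 lip L 289.65921294781066 lip mid u=300 289.7980931767708 [602.38  -5.99 289.66] [616.83 -69.12 289.79]
160 ptr plane 287.88033570854986 lip L 288.73200981410344 lip mid u=300 288.9622755461973 [603.26  -4.79 288.7 ] [617.95 -68.47 288.92]
162 ptr plane 286.70811672987287 lip L 287.8016703491434 lip mid u=300 288.1239091328334 [604.91  -2.66 287.7 ] [617.28 -68.84 288.1 ]
164 ptr plane 285.5318648147441 lip L 286.8681786126721 lip mid u=300 287.28298226030313 [1407.98  960.03  250.03] [1409.49  383.18  257.61]
```

Call:
{"op": "send_rows", "data": {
  "commands": [
    [[0,0.15,0,0,0,0],[0,0.3,0,0,0,0],[0,0.42,0,0,0,0],[0,0.47,0,0,0,0],[0,0.49,0,0,0,0],[0,0.5,0,0,0,0],[0,0.505,0,0,0,0],[0,0.507,0,0,0,0],[0,0.507,0,0,0,0],[0,0.507,0,0,0,0]]
  ]
}}

```text
time_s: 14.02
ee_pos: [639.1, -65.4, 271.4]
ee_rot: [90.0, 0.1, 26.9]
force: [1.0, 0.0, -3.6]
gripper_width: 0.4
```

Call:
{"op": "send_rows", "data": {
  "commands": [
    [[0,-0.05,0,0,0,0],[0,-0.15,0,0,0,0],[0,-0.3,0,0,0,0],[0,-0.45,0,0,0,0],[0,-0.5,0,0,0,0],[0,-0.5,0,0,0,0]]
  ]
}}

```text
time_s: 14.78
ee_pos: [639.2, -65.4, 221.8]
ee_rot: [90.0, -0.0, 26.9]
force: [0.3, -0.2, 0.6]
gripper_width: 0.3
```

```bash
python3 st.py; python3 snap.py 9 wrist scene
python3 m.py scene9.npz|head -8
python3 - <<'E'
from h import *
np.set_printoptions(precision=2,suppress=True)
w=V('wrist9.npz'); g=w.p.mean(-1)
print('cam z',np.linalg.inv(w.T)[2,3])
a=np.radians(12.6); ex=np.array([np.cos(a),np.sin(a),0])
def z(u,v,lx):
    o,d=w.ray(u,v); P0=np.array([616.5,-70,0])+lx*ex
    return (o+d*(ex@(P0-o))/(ex@d))[2]
for u in (148,154,158,200,230,300,400):
  print(u,[int(x) for x in g[134:168,u]])
def cross(c,lo,hi,th,up):
    for v in range(lo,hi):
        if (c[v]-th)*(c[v+1]-th)<=0 and ((c[v+1]>c[v])==up): return v+(th-c[v])/(c[v+1]-c[v])
for u in (148,154,158):
    t=cross(g[:,u],138,160,70,False); b=cross(g[:,u],int(t)+2,165,70,True); print(u,t,b,z(u,t,34),z(u,b,34),z(u,(t+b)/2,34))
for u in (180,200,230,300,400):
    t=cross(g[:,u],132,150,172,True); b=cross(g[:,u],154,170,141,True); print(u,t,b,z(u,t,0),z(u,b,0),z(u,(t+b)/2,0))
E
```

```text
14.775 [-34.23  33.68 132.51 118.17  83.39 -77.81] [639.24 -65.42 221.82] [ 0.25 -0.24  0.64] 0.3307951092155081
[[ 0.89  0.    0.45]
 [ 0.45 -0.   -0.89]
 [ 0.    1.   -0.  ]]
lip top 298.39886982176284 562 mid 293.39886982176284
front face z range [292.9 296.9 299.6] 140 front lx [-0.1  0.8]
ptr ly 82 z 295.2525706262675 296.7795094506239 mid 296.0160400384457 lx 37.9498680339139 5
ptr ly 87 z 293.7751988793174 297.72758561882915 mid 295.75139224907326 lx 35.68142371266174 8
ptr ly 92 z 295.32795734019226 299.0364739184746 mid 297.1822156293334 lx 38.38836402019167 7
ptr ly 97 z 291.7161558738063 298.1866059203868 mid 294.95138089709656 lx 35.59590185226814 9
ptr ly 102 z 294.1456449097113 298.43756429553173 mid 296.29160460262153 lx 37.0354699960977 9
ptr ly 107 z 292.2409864034261 296.96777250152246 mid 294.6043794524743 lx 36.71730593831569 8
cam z 292.697696208567
148 [128, 127, 128, 128, 128, 129, 129, 129, 127, 125, 124, 125, 120, 102, 71, 37, 20, 16, 14, 17, 22, 51, 88, 113, 123, 124, 119, 113, 106, 102, 103, 103, 103, 102]
154 [125, 125, 125, 125, 126, 128, 129, 128, 126, 1
[... 1028 characters left out ...]
20081459075 291.0641611507375 293.2315764257718
154 147.98958333333334 155.73831775700936 295.3930422666097 290.9300494587837 293.1689011145053
158 147.96907216494844 155.83 295.39119843618676 290.878496638998 293.1423672514862
180 141.88 163.47560975609755 297.543685805086 287.7201641900292 292.67610708327703
200 141.88235294117646 163.76543209876544 297.44713642889985 287.65196040540843 292.5934692716145
230 141.44827586206895 163.82954545454547 297.4958476301787 287.7185701461652 292.65097399854267
300 141.16964285714286 164.42168674698794 297.3024240803354 287.6758252778201 292.5315420735509
400 139.80612244897958 165.52631578947367 297.42411467471794 287.5205982834905 292.51724794214266
```

Call:
{"op": "send_rows", "data": {
  "commands": [
    [[0,0.15,0,0,0,0],[0,0.3,0,0,0,0],[0,0.42,0,0,0,0],[0,0.47,0,0,0,0],[0,0.49,0,0,0,0],[0,0.5,0,0,0,0],[0,0.505,0,0,0,0],[0,0.508,0,0,0,0],[0,0.508,0,0,0,0],[0,0.508,0,0,0,0]]
  ]
}}

```text
time_s: 16.12
ee_pos: [639.0, -65.3, 272.4]
ee_rot: [90.0, 0.1, 26.9]
force: [-0.6, -0.9, -3.7]
gripper_width: 0.4
```

Call:
{"op": "send_rows", "data": {
  "commands": [
    [[0,-0.05,0,0,0,0],[0,-0.15,0,0,0,0],[0,-0.3,0,0,0,0],[0,-0.45,0,0,0,0],[0,-0.5,0,0,0,0],[0,-0.5,0,0,0,0]]
  ]
}}

```text
time_s: 16.88
ee_pos: [639.3, -65.5, 222.7]
ee_rot: [90.0, -0.0, 26.9]
force: [-0.3, 0.7, 0.1]
gripper_width: 0.4
```

```bash
cat > lv.py <<'E'
import sys
from h import *
w=V(sys.argv[1]); g=w.p.mean(-1)
a=np.radians(12.6); ex=np.array([np.cos(a),np.sin(a),0])
def z(u,v,lx):
    o,d=w.ray(u,v); P0=np.array([616.5,-70,0])+lx*ex
    return (o+d*(ex@(P0-o))/(ex@d))[2]
def cross(c,lo,hi,th,up):
    for v in range(lo,hi):
        if (c[v]-th)*(c[v+1]-th)<=0 and ((c[v+1]>c[v])==up): return v+(th-c[v])/(c[v+1]-c[v])
for u in (148,154,158):
    t=cross(g[:,u],138,160,70,False); b=cross(g[:,u],int(t)+2,165,70,True); print(u,t,b,z(u,(t+b)/2,34))
for u in (180,200,230,300,400):
    t=cross(g[:,u],132,150,172,True); b=cross(g[:,u],154,170,141,True); print(u,t,b,z(u,(t+b)/2,0))
E
python3 st.py; python3 snap.py 10 wrist scene; python3 m.py scene10.npz|head -2; python3 lv.py wrist10.npz
```

```text
16.875 [-34.23  33.57 132.48 118.16  83.33 -77.7 ] [639.28 -65.47 222.72] [-0.3   0.73  0.05] 0.4302839122353635
[[ 0.89 -0.    0.45]
 [ 0.45 -0.   -0.89]
 [ 0.    1.   -0.  ]]
lip top 299.5688417883697 568 mid 294.5688417883697
front face z range [293.4 298.1 301.1] 141 front lx [0.  0.9]
148 149.65811965811966 157.38181818181818 293.16063455885774
154 149.67521367521368 157.40952380952382 293.14382134005933
158 149.66071428571428 157.36893203883494 293.1571567431308
180 141.59677419354838 163.18666666666667 293.74246754109777
200 141.4957264957265 163.24 293.73504690783534
230 141.16822429906543 163.41463414634146 293.74210167873485
300 140.42857142857142 164.1578947368421 293.6828227694038
400 139.40833333333333 164.88095238095238 293.66635337218923
```

Call:
{"op": "send_rows", "data": {
  "commands": [
    [[-0.1,-0.1,0,0,0,0],[-0.3,-0.1,0,0,0,0],[-0.5,-0.1,0,0,0,0],[-0.7,-0.1,0,0,0,0],[-0.9,-0.1,0,0,0,0],[-1.0,-0.1,0,0,0,0],[-1.0,-0.1,0,0,0,0],[-1.0,-0.1,0,0,0,0]]
  ]
}}

```text
time_s: 17.98
ee_pos: [550.2, -110.5, 213.0]
ee_rot: [90.0, -0.0, 26.9]
force: [0.7, -0.4, 0.2]
gripper_width: 0.7
```

```bash
python3 st.py; python3 snap.py 11 wrist scene top; for f in wrist11 scene11; do python3 m.py $f.npz|head -6;done
```

```text
17.975 [-48.11  34.23 138.19 104.85  88.05 -82.7 ] [ 550.19 -110.51  212.97] [ 0.67 -0.44  0.23] 0.7088131661754223
[[ 0.89 -0.    0.45]
 [ 0.45  0.   -0.89]
 [ 0.    1.    0.  ]]
lip top 288.14946910190133 40 mid 283.14946910190133
front face z range [288.2 290.1 292.1] 1080 front lx [-1.6 -0.5]
ptr ly 87 z 290.9602829939149 294.3667058954107 mid 292.6634944446628 lx 33.25900322436212 20
ptr ly 92 z 290.9851101855116 294.36453454463634 mid 292.67482236507396 lx 33.11966207609793 27
ptr ly 97 z 291.0136317509234 294.4430466807101 mid 292.72833921581673 lx 33.27566536446612 25
ptr ly 102 z 291.05914169947783 294.4685504093405 mid 292.76384605440916 lx 33.17886069665076 26
lip top 299.4974831407329 455 mid 294.4974831407329
front face z range [293.4 297.9 301.2] 141 front lx [-0.4  0.8]
ptr ly 82 z 295.1814314436842 295.962440277972 mid 295.5719358608281 lx 38.0270471585934 5
ptr ly 87 z 293.2296545371673 297.97231728710494 mid 295.60098591213614 lx 35.70374975978144 9
ptr ly 92 z 296.18066498578406 296.7895709478963 mid 296.4851179668402 lx 36.75378159753519 7
ptr ly 97 z 293.6633677230007 297.1994892136438 mid 295.4314284683222 lx 35.88330386070776 9
```

View pics/wrist11.png

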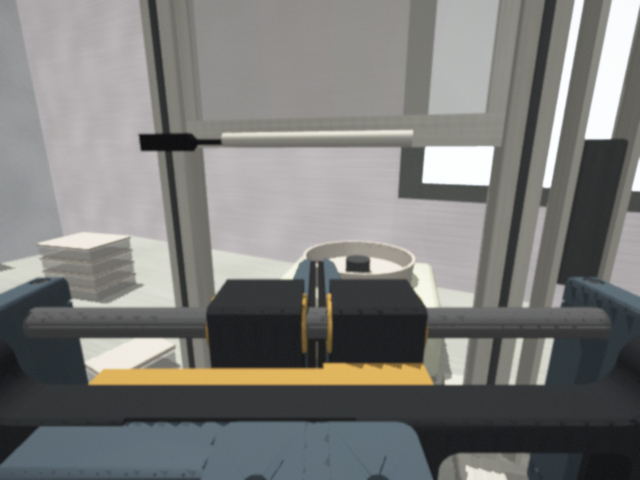

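View pics/top11.png

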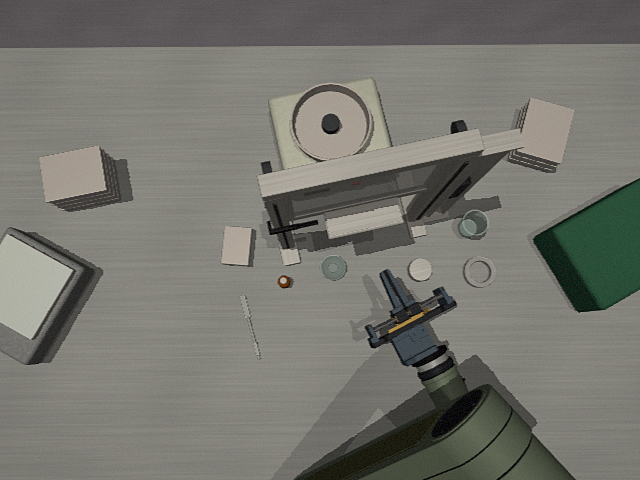

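```bash
python3 -c "
from workcell import env
print(env.job_done())"
```

```text
the job is handed in; nothing more can be done
None
```

I pushed the window up by its lip with the shut fingers, from beneath, until the lip was level with the pointer. I then lowered the fingers, backed about 100 mm clear and handed the job in at about 18 s of the 38 s allowed.

- **Height:** in a level wrist-camera view, the middle of the lip measured about 293.7 mm and the middle of the pointer bar about 293.15 mm, so the lip was about 0.5 mm high. The scene camera disagreed slightly. It put the lip at about 294.5 mm and the pointer at about 295 mm, so the lip looked about 0.5 mm low. Both differences are within the 2 mm calibration.
- **Corrections:** I stopped short on purpose and made two small extra pushes. The first barely moved the window (about 0.1 mm) and the second moved it about 1.1 mm.
- **After letting go:** the scene camera showed the lip height unchanged to within 0.1 mm once the arm had backed away. One automatic lip reading from the final wrist picture (283 mm) was wrong because the lip's top could not be seen from there, so I disregarded it.
- **Bystanders:** by eye, the dish, vial, tin, tape, beaker, slide box and spatula are where they were in the first top view. The wrist force readings stayed below about 5 N.

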